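# Refit the crepe griddle's control knob and hold it pressed in

## Task

Put the washed control knob (the black one with the wing grip and pointed nose, not the plain round one) back on the crepe griddle's bare shaft: turn it so that its nose points the way the flat of the D-shaped shaft faces, which is also the way the tab on the shaft's collar points, and push it fully home without turning the shaft. Then press knob and shaft down against the spring until you feel the stop, as for lighting the burner, and finish while still holding the knob with the fingers, pressed right down. Leave everything else on the counter where it stands.

Things in the scene. Friction and masses are not known exactly. Their poses are not given: they have to be found in the camera images.
- knob: Black plastic knob, about 70 g. Origin: centre of the underside; z up. Skirt 49 mm across, 22 mm high; on it a wing grip 12 mm thick (along y), 46 mm long (along x), from 22 to 46 mm above the underside, to be pinched across y. A pointed nose stands out on the +x side to 36 mm from the axis. D-shaped bore in the underside, its flat on the +x side under the nose.
- knob_seat (a point): Centre of the closed end of the knob's bore, 16 mm above the underside, on the knob's axis. The bore is 16 mm deep, its mouth chamfered 2 mm, about 1 mm play all round the shaft. When the knob is home this point rests on the shaft's tip.
- griddle: Round gas crepe griddle of steel, dark plate 350 mm across (top 88 mm above the counter); a square control box, 130 x 130 mm, 70 mm high, stands out towards the robot with the shaft on its top. Origin on the counter straight under the shaft; x points from the shaft to the plate's centre, 245 mm away. Fixed.
- shaft_tip (a point): Centre of the top end of the upright bare steel shaft, 104 mm above the counter when not pressed. D-shaped: 14 mm diameter, one flat 3 mm from the axis, tip chamfered 1.5 mm; z up along the shaft, x points out through the flat. It stands 26 mm above a collar 34 mm across, 8 mm high. A knob pushed home has its underside 10 mm above the collar.
- tab_tip (a point): Outer end of the pointed tab on the collar, 42 mm from the shaft's axis, 18 mm wide at the collar, 76 mm above the counter; the tab lies on the side of the shaft's flat and turns with the shaft.
- valve (a joint): Turn of shaft and collar about the vertical in rad, positive anticlockwise from above; 0 when the flat faces the plate's centre (the griddle's x). Stiff (0.3 N m), starts anywhere within 0.6 either way and should stay as it is.
- shaft (a joint): How far the shaft is pressed down in m: 0 up, 0.008 at the hard stop. A spring pushes it up with 5 N at 0 and 8 N at the stop; it springs back when let go.
- round_knob: Bystander: plain round black plastic knob, 44 mm across, 36 mm high, no wing and no nose; belongs to another machine. Origin at the centre of its underside.
- sugar_jar: Bystander: glass sugar jar with a steel cap, 72 mm across, 85 mm high, upright. Origin at the centre of its underside.
- cup: Bystander: white china cup with one handle, 76 mm across, 60 mm high. Origin at the centre of its underside.
- pitcher: Bystander: steel batter jug with one handle, 96 mm across, 100 mm high. Origin at the centre of its underside.
- shaker: Bystander: small aluminium shaker, 42 mm across, 63 mm high, standing. Origin at the centre of its underside.
- spatula: Bystander: flat wooden crepe spatula lying on the counter, about 350 mm long, 45 mm wide, 8 mm thick. Origin under its middle, x along its length.
- saucer: Bystander: white china saucer, 120 mm across, 18 mm high. Origin at the centre of its underside.
Mind the look-alikes: they are no part of the job. Leave any purple or red look-alike of the knob alone.

How it is judged (in metres and radians):
On the way, in this order (a step that is already met when the one before it is completed fails the run):
1. the knob is lifted off the counter in the fingers (height (world z) of knob above 0.03 m and contact force between the fingers and knob above 0.5 N), for 0.1 s.
2. the knob is home on the shaft, its flat on the shaft's flat (z of knob_seat in the frame of shaft_tip below 0.0025 m and horizontal distance between knob_seat and shaft_tip below 0.0025 m and angle between the x axis of knob and the x axis of shaft_tip, either way round below 0.3 rad and angle between knob's own z axis and vertical below 0.1 rad), for 0.2 s.
At the end, for the whole second after the job is handed in: The knob is home on the shaft (bore end within 2.5 mm of the shaft's tip in height and 2.5 mm sideways, flats within 0.3 rad, upright within 0.1 rad), the shaft is pressed at least 6 mm of its 8 mm, and the fingers still bear on the knob with more than 2 N (all of step 2 and value of joint shaft above 0.006 m and contact force between the fingers and knob above 2 N); the arm keeps its last pose, push and grip.
It fails at once if the shaft was turned (tab moved more than 11 mm, about 0.26 rad) (distance of tab_tip from where it was at the start of the episode above 0.011 m).
It fails at once if something else on the counter was shifted by more than 30 mm (distance of any of round_knob, sugar_jar, cup, pitcher, shaker, spatula, saucer from where it was at the start of the episode above 0.03 m).
It also fails if it takes over 38 s, if anything falls off the work surface, if the arm or the gripper's body presses on something with over 40 N, if the wrist force passes 120 N, or if a joint passes its speed limit or range.

## Robot

A 6-joint arm with a two-finger parallel gripper is mounted at the origin on the work surface. World frame = base frame: x ahead of the robot, y to its left, z up, the work surface at z = 0. Lengths are in mm, angles in degrees, forces in N, time in s.
With the tool pointing down it reaches from about 350 to 850 mm from the base axis. Payload 8.1 kg.
Tool frame: the origin (TCP) lies on the mounting face of the last link; the fingertips stand 186 mm ahead of it and the grasp point (between the pads) lies 167 mm ahead of it; z points along the fingers, y is the line along which they close (so a half turn about z gives the same grasp; the last joint's range is limited). The gripper opens to 93 mm and grips with 3 to 60 N. Pads are 15 mm wide; open, the fingers measure 128 mm over their backs; the gripper's body (75 mm by 188 mm) begins 65 mm behind the grasp point.
Start: joints at [63.518, 7.471, 85.268, -0, 87.261, -4.893], TCP at [220.748, 557.922, 404.735] pointing down, gripper open.
Joint ranges: [-169.43, 169.43], [-51.17, 129.36], [1.28, 143.12], [-76.62, 256.62], [0, 156.53], [-152.29, 152.29]. Speed limits (degrees/s): [136.94, 136.94, 159.86, 180, 180, 180].

## Interface

Orientations are given as a 3x3 rotation matrix whose columns are the frame's x, y, z axes.
In Python, from cell import r, camera, camera_model, workorder gives the robot as it stands.
- The arm moves only by the tool servo_tool, never from a script. Its arguments are lists of equal length, an entry for each row: "fingers": the closure, from 0 (fully open) to 1 (shut); "delta_pos": the shift along the tool's x, y, z in m, a list of three; "yaw": the turn about the tool's z in rad. In form: {"fingers": [fingers, ...], "delta_pos": [[x, y, z], ...], "yaw": [yaw, ...]}. A call has exactly 5 rows; each row is the pose to reach, as a shift and turn from the pose commanded when the call began, along the tool's axes at that moment; what a row does not reach only later rows make up. A row lasts 1/12 s, in which the tool goes at most 41.7 mm and 7.16 degrees, less where a joint would pass 70% of its speed; a pose out of reach is approached as far as the arm can. A call with a gripper value outside its range is refused whole. The fingers move at their own pace and stop on an object; "newtons" is the grip in N (left out, the last holds). Time passes only in rows, so rows that repeat a pose let the fingers close, or fill a call up. It gives the time, the measured TCP pose, the force, the opening and the grip force at its end, in the units of the state.
- r.get_obs(): the state, without advancing time (a new reading comes with each control period).
- camera(name): name is "scene" or "top" or "wrist"; returns the picture (400x640x3 uint8, red, green, blue); there is no depth.
- camera_model(name): a dict with "intrinsics" (3x3 intrinsics, pixels), "pose" (4x4, takes a point from camera to world coordinates); the wrist camera has in their place "T_tool_cam" (4x4, takes a point from camera to tool coordinates, whose origin is the TCP and whose axes are the flange's). Camera axes: x right, y down, z forward; pixel columns grow to the right and rows downward; lengths in mm; the calibration is good to about 2 mm. A picture is of the moment at which its call begins: read the wrist's pose just before it. camera_model takes no time and is no camera call.
- workorder.hand_in(): hands the job in; it is judged then, once.
The state is a dict: "clock": time; "joints": joint angles; "joint_vel": joint speeds; "effort": joint torques, N m; "tool_pos": TCP position; "tcp_rot": TCP orientation; "ft_force": force on the tool from outside, world axes, zero at the start; "moment": the same for the moment, N m; "width": opening from 0.0 (shut) to 1.0 (fully open); "grip_force": force on a finger pad.
Only numpy, scipy, OpenCV 4.12 (cv2) and the standard library are available. Lean on these libraries where they do the work, as an engineer would, in place of code of your own. Each camera call takes 0.05 s, during which the arm holds its last target. There are 200 camera calls.

## Working session

There is one attempt and no reset: what is moved stays moved. The work goes in short steps, Python scripts to look and compute and a tool call to move; the robot and the scene stay as the last step left them, time stands still between calls to the robot, and variables do not carry over. Pictures are saved under pics/ and viewed, at most 10 in all, crops included, and the job is handed in when it is done.

Besides the shell and the picture viewer there is one more tool, called after "Emit:" in YAML: its name, and indented under it one key for each argument. servo_tool: Moves the arm, as the interface text tells. Its arguments: {"type":"object","properties":{"fingers":{"type":"array","items":{"type":"number"}},"delta_pos":{"type":"array","items":{"type":"array","items":{"type":"number"}}},"yaw":{"type":"array","items":{"type":"number"}},"newtons":{"type":"number"}},"required":["fingers","delta_pos","yaw"]}

```bash
ls; mkdir -p pics; python3 - <<'E'
from cell import r,camera,camera_model
import cv2,numpy as np
np.set_printoptions(precision=3,suppress=True)
o=r.get_obs();print(o)
for n in("top","scene"):
    cv2.imwrite(f"pics/{n}0.png",camera(n)[:,:,::-1]);print(n,camera_model(n))
print(camera_model("wrist"))
E
```

```text
pics
{'clock': 0.0, 'joints': array([63.519,  7.515, 85.329, -0.001, 87.26 , -4.893]), 'joint_vel': array([ 0.007,  0.047, -0.167, -0.005,  0.019,  0.048]), 'effort': array([  0.001, -55.985, -49.176,   0.077,   0.036,  -0.   ]), 'tool_pos': array([220.646, 557.72 , 403.689]), 'tcp_rot': array([[-0.93 ,  0.368, -0.001],
       [ 0.368,  0.93 , -0.002],
       [ 0.   , -0.002, -1.   ]]), 'ft_force': array([ 0.328, -1.15 ,  1.117]), 'moment': array([-0.009,  0.03 ,  0.013]), 'grip_force': 0.0, 'width': 1.003849941350421}
top {'intrinsics': array([[485.638,   0.   , 322.388],
       [  0.   , 485.638, 200.102],
       [  0.   ,   0.   ,   1.   ]]), 'pose': array([[   0.005,   -0.997,    0.07 ,  376.01 ],
       [  -1.   ,   -0.005,    0.011,   -5.283],
       [  -0.011,   -0.071,   -0.997, 1785.536],
       [   0.   ,    0.   ,    0.   ,    1.   ]])}
scene {'intrinsics': array([[454.29 ,   0.   , 321.442],
       [  0.   , 454.29 , 200.42 ],
       [  0.   ,   0.   ,   1.   ]]), 'pose': array([[  -0.261,    0.624,   -0.736, 1561.681],
       [   0.965,    0.157,   -0.209,  309.032],
       [  -0.015,   -0.765,   -0.643, 1033.318],
       [   0.   ,    0.   ,    0.   ,    1.   ]])}
{'intrinsics': array([[338.225,   0.   , 313.697],
       [  0.   , 338.225, 204.637],
       [  0.   ,   0.   ,   1.   ]]), 'T_tool_cam': array([[-0.001, -0.962, -0.273, 76.312],
       [ 1.   , -0.   , -0.001,  0.108],
       [ 0.001, -0.273,  0.962, 20.807],
       [ 0.   ,  0.   ,  0.   ,  1.   ]])}
```

View pics/top0.png

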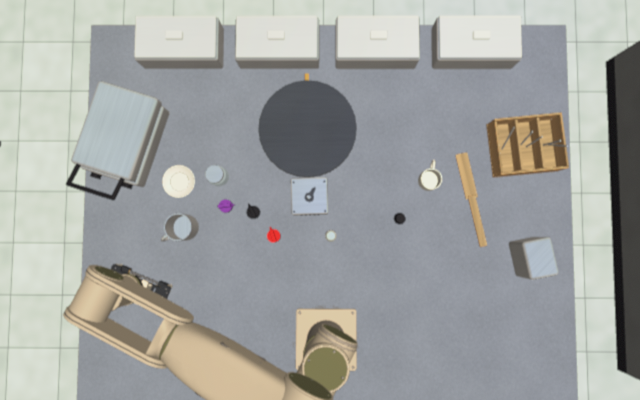

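View pics/scene0.png

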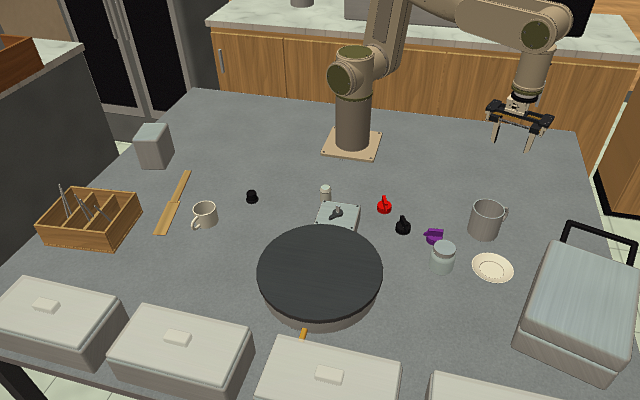

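Top view: the black winged knob is at about (253,212), the red one at (274,236) and the purple one at (226,206). The round black knob is at (400,218) and the shaft at (309,197).

```bash
cat > h.py <<'E'
import numpy as np,cv2
from cell import r,camera,camera_model
np.set_printoptions(precision=4,suppress=True)
def cam(n,o=None):
    m=camera_model(n)
    if n!="wrist": return m["intrinsics"],np.array(m["pose"])
    T=np.eye(4);T[:3,:3]=o["tcp_rot"];T[:3,3]=o["tool_pos"]
    return m["intrinsics"],T@m["T_tool_cam"]
def px2w(K,P,uv,z):
    d=P[:3,:3]@np.linalg.solve(K,[uv[0],uv[1],1]);c=P[:3,3]
    return c+d*(z-c[2])/d[2]
def w2px(K,P,X):
    p=K@(P[:3,:3].T@(np.array(X)-P[:3,3]));return p[:2]/p[2]
def shift(o,X,Y,Z):  # world mm TCP target -> tool delta m
    return o["tcp_rot"].T@(np.array([X,Y,Z])-o["tool_pos"])/1000
E
python3 - <<'E'
from h import *
K,P=cam("top")
for n,uv,z in(("knob",(253,212),30),("red",(274,236),30),("shaft",(308.5,197),90),("purple",(226,206),30),("jar",(216,175),85),("shaker",(331,236),63)):print(n,px2w(K,P,uv,z))
im=cv2.imread("pics/top0.png")[165:255,210:350]
cv2.imwrite("pics/crop0.png",cv2.resize(im,None,fx=5.7,fy=5.7,interpolation=cv2.INTER_CUBIC))
o=r.get_obs();k=px2w(K,P,(253,212),30)
print(shift(o,k[0],k[1],380))
E
```

```text
knob [455.6981 265.1637  30.    ]
red [369.3901 187.9136  30.    ]
shaft [506.5063  62.0183  90.    ]
purple [477.006  363.6276  30.    ]
jar [583.3274 389.5912  85.    ]
shaker [370.6057 -17.5397  63.    ]
[-0.3262 -0.1855  0.024 ]
```

View pics/crop0.png

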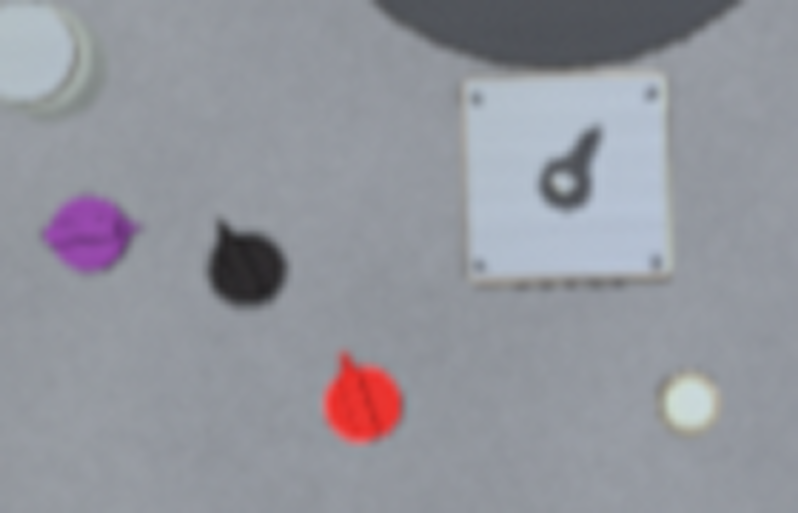

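The knob is about (456,265) with its nose at about +29°. The shaft is about (506,62) with its tab at about -31°. Moving over the knob.

Emit:
servo_tool:
  fingers: [0,0,0,0,0]
  delta_pos:
    - [-0.02,-0.011,0.002]
    - [-0.055,-0.031,0.004]
    - [-0.09,-0.051,0.007]
    - [-0.125,-0.071,0.01]
    - [-0.16,-0.091,0.012]
  yaw: [-0.08,-0.17,-0.26,-0.35,-0.44]
  newtons: 35

```text
clock: 0.52
tool_pos: [336.5, 412.9, 391.9]
tcp_rot: [[-0.998, -0.068, -0.001], [-0.068, 0.998, -0.001], [0.001, -0.001, -1.0]]
ft_force: [2.0, 0.2, -0.1]
width: 0.999
grip_force: 0.0
```

```bash
python3 - <<'E'
from h import *
o=r.get_obs();R=o["tcp_rot"];print(o["clock"],o["tool_pos"],np.degrees(np.arctan2(R[1,1],R[0,1])),shift(o,455.7,265.2,380))
E
```

```text
0.5167 [336.5258 412.8804 391.9063] 93.92256629817426 [-0.1088 -0.1555  0.0119]
```

Emit:
servo_tool:
  fingers: [0,0,0,0,0]
  delta_pos:
    - [-0.022,-0.032,0.002]
    - [-0.046,-0.066,0.005]
    - [-0.07,-0.1,0.008]
    - [-0.094,-0.134,0.01]
    - [-0.109,-0.155,0.012]
  yaw: [-0.09,-0.18,-0.27,-0.36,-0.44]

```text
clock: 0.93
tool_pos: [456.2, 263.5, 380.2]
tcp_rot: [[-0.875, -0.485, -0.0], [-0.485, 0.875, -0.001], [0.001, -0.001, -1.0]]
ft_force: [0.2, 1.2, 0.5]
width: 1.002
grip_force: 0.0
```

```bash
python3 - <<'E'
from h import *
o=r.get_obs();im=camera("wrist");cv2.imwrite("pics/w1.png",im[:,:,::-1])
np.savez("w1.npz",p=o["tool_pos"],R=o["tcp_rot"]);print(o["clock"],o["tool_pos"],o["joint_vel"])
E
```

```text
0.9333 [456.1924 263.5491 380.2326] [-31.2148   7.4433  -4.7068   1.1323  -2.6039 -84.0079]
```

View pics/w1.png

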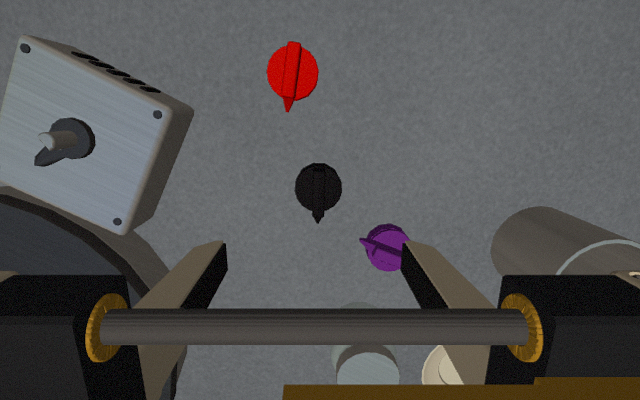

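The knob is centred at about (318,188) with its nose at (318,222), so it already lies along the tool. Fitting its silhouette for an exact pose.

```bash
cat > fit.py <<'E'
from h import *
from scipy.optimize import minimize
a=np.linspace(0,2*np.pi,60);C=np.c_[np.cos(a),np.sin(a)]
def knob_parts(nz):
    sk=np.vstack([np.c_[24.5*C,np.full(60,z)] for z in(0,22)])
    wg=np.array([[x,y,z] for x in(-23,23) for y in(-6,6) for z in(22,46)])
    ns=np.array([[x,y,z] for x,y in((22,-8),(22,8),(36,0)) for z in nz])
    return [sk,wg,ns]
def sil(K,P,parts,q,S=4):
    c,s=np.cos(q[2]),np.sin(q[2]);m=np.zeros((400*S,640*S),np.uint8)
    for p in parts:
        X=np.c_[p[:,0]*c-p[:,1]*s+q[0],p[:,0]*s+p[:,1]*c+q[1],p[:,2]]
        uv=(K@(P[:3,:3].T@(X-P[:3,3]).T));uv=(uv[:2]/uv[2]).T
        cv2.fillConvexPoly(m,cv2.convexHull(np.round((uv+.5)*S).astype(np.int32)),255)
    return cv2.resize(m,(640,400),interpolation=cv2.INTER_AREA)/255.
def fit(mask,K,P,parts,q0):
    f=lambda q:np.abs(sil(K,P,parts,(q[0],q[1],q[2]/40))-mask).sum()/mask.sum()
    x0=np.array([q0[0],q0[1],q0[2]*40])
    rs=minimize(f,x0,method="Nelder-Mead",options=dict(initial_simplex=np.vstack([x0,x0+[6,0,0],x0+[0,6,0],x0+[0,0,8]]),maxiter=150))
    return rs.x*[1,1,1/40],rs.fun
E
python3 - <<'E'
from fit import *
o=r.get_obs();im=camera("wrist");cv2.imwrite("pics/w2.png",im[:,:,::-1]);print(o["clock"],o["tool_pos"],o["joint_vel"][5])
K,P=cam("wrist",o)
m=(im.max(2)<48).astype(np.uint8);n,l,st,ct=cv2.connectedComponentsWithStats(m)
for i in range(1,n):
    if 500<st[i,4]<4000:print(i,st[i],ct[i])
i=min(range(1,n),key=lambda i:np.hypot(*(ct[i]-(318,188)))+(1e4 if st[i,4]<500 else 0))
M=(l==i).astype(np.uint8);cs,_=cv2.findContours(M,0,1);cv2.drawContours(M,cs,-1,1,-1)
u,v,w,h=st[i,:4];print(im[170:210:8,318].tolist())
for nz in((0,10),(0,22),(10,22),(22,46)):print(nz,fit(M.astype(float),K,P,knob_parts(nz),(456,265,.5)))
R=o["tcp_rot"];print(np.arctan2(-R[1,0],-R[0,0]))
E
```

```text
0.9833 [457.8918 261.4002 379.756 ] 17.7559060078986
21 [ 298  163   47   60 1875] [321.1573 188.168 ]
[[7, 6, 9], [29, 24, 27], [23, 19, 23], [28, 26, 25], [16, 8, 6]]
(0, 10) (array([457.0222, 268.1385,   0.5777]), np.float64(0.07814065359477124))
(0, 22) (array([456.8305, 268.2758,   0.504 ]), np.float64(0.0686243137254902))
(10, 22) (array([456.8305, 268.2758,   0.504 ]), np.float64(0.0686243137254902))
(22, 46) (array([456.5314, 268.0617,   0.4476]), np.float64(0.11852339869281045))
0.5105685697733652
```

```bash
python3 - <<'E'
from h import *
o=r.get_obs();print(o["clock"],o["tool_pos"],shift(o,456.8,268.2,290))
E
```

```text
1.0333 [456.5148 263.375  379.8635] [-0.0027  0.0042  0.0899]
```

Emit:
servo_tool:
  fingers: [0,0,0,0,0]
  delta_pos:
    - [-0.001,0.002,0.025]
    - [-0.003,0.004,0.06]
    - [-0.003,0.004,0.09]
    - [-0.003,0.004,0.09]
    - [-0.003,0.004,0.09]
  yaw: [0,0,0,0,0]

```text
clock: 1.45
tool_pos: [454.0, 271.7, 289.1]
tcp_rot: [[-0.876, -0.482, -0.005], [-0.482, 0.876, -0.002], [0.005, 0.0, -1.0]]
ft_force: [0.1, 1.9, -0.0]
width: 1.001
grip_force: 0.0
```

```bash
python3 - <<'E'
from fit import *
o=r.get_obs();im=camera("wrist");cv2.imwrite("pics/w3.png",im[:,:,::-1]);print(o["clock"],o["tool_pos"],o["joint_vel"][5])
K,P=cam("wrist",o);R=o["tcp_rot"]
m=(im.max(2)<48).astype(np.uint8);n,l,st,ct=cv2.connectedComponentsWithStats(m)
c=w2px(K,P,(456.8,268.2,22))
i=min(range(1,n),key=lambda i:np.hypot(*(ct[i]-c))+(1e4 if st[i,4]<1000 else 0));print(st[i],c)
M=(l==i).astype(np.uint8);cs,_=cv2.findContours(M,0,1);cv2.drawContours(M,cs,-1,1,-1)
q,e=fit(M.astype(float),K,P,knob_parts((0,22)),(456.8,268,.5));print(q,e,np.arctan2(-R[1,0],-R[0,0]),shift(o,q[0],q[1],211))
s=(sil(K,P,knob_parts((0,22)),q)>.5).astype(np.uint8);v=im[:,:,::-1].copy()
for mm,col in((s,(0,255,0)),(M,(255,0,255))):cv2.drawContours(v,cv2.findContours(mm,0,1)[0],-1,col,1)
cv2.imwrite("pics/w3c.png",v)
E
```

```text
1.45 [454.0086 271.6832 289.0759] -0.3313066984811949
[ 277  179   63   81 3391] [307.5345 215.2176]
[456.6112 268.5305   0.5032] 0.06621680226204313 0.5031401698083293 [-0.0012 -0.0041  0.0781]
```

View pics/w3c.png

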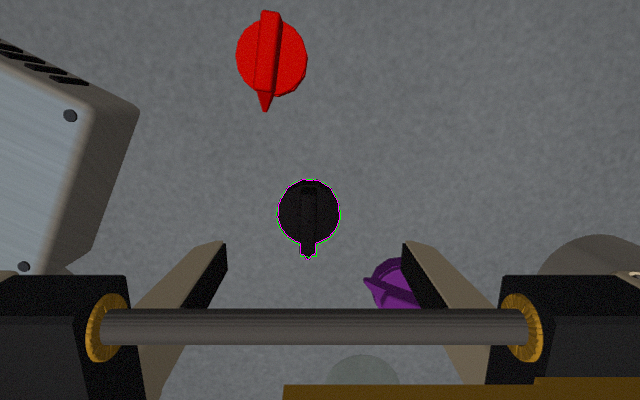

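The silhouette fit overlays the knob well: (456.6,268.5), yaw 0.503. Descending to the wing.

Emit:
servo_tool:
  fingers: [0,0,0,0,0]
  delta_pos:
    - [-0.001,-0.003,0.02]
    - [-0.001,-0.004,0.045]
    - [-0.001,-0.004,0.06]
    - [-0.001,-0.004,0.06]
    - [-0.001,-0.004,0.06]
  yaw: [0,0,0,0,0]

```text
clock: 1.92
tool_pos: [458.6, 269.1, 232.5]
tcp_rot: [[-0.876, -0.482, 0.001], [-0.482, 0.876, 0.001], [-0.001, -0.0, -1.0]]
ft_force: [0.8, 0.2, -0.2]
width: 1.001
grip_force: 0.0
```

```bash
python3 - <<'E'
from h import *
for i in range(3):
    o=r.get_obs();camera("wrist");print(o["clock"],o["tool_pos"],shift(o,456.6,268.5,211),o["joint_vel"])
E
```

```text
1.9167 [458.6164 269.0664 232.5181] [0.0021 0.0005 0.0215] [-0.0331 -1.1137 -1.2482  0.081  -0.0116 -0.1607]
1.9667 [459.0393 269.2206 233.301 ] [0.0026 0.0005 0.0223] [-0.0873 -0.6612 -0.5404 -0.0586 -0.2538 -0.1695]
2.0167 [459.2228 269.2599 233.5578] [0.0028 0.0006 0.0225] [-0.0821 -0.1396  0.0462  0.0459 -0.2698 -0.0265]
```

Emit:
servo_tool:
  fingers: [0,0,0,0.5,1]
  delta_pos:
    - [0.002,0.001,0.012]
    - [0.003,0.001,0.022]
    - [0.003,0.001,0.022]
    - [0.003,0.001,0.022]
    - [0.003,0.001,0.022]
  yaw: [0,0,0,0,0]

```text
clock: 2.48
tool_pos: [454.8, 267.9, 208.4]
tcp_rot: [[-0.876, -0.482, -0.001], [-0.482, 0.876, -0.0], [0.001, 0.0, -1.0]]
ft_force: [0.4, 0.8, -0.1]
width: 0.899
grip_force: 0.0
```

Emit:
servo_tool:
  fingers: [1,1,1,1,1]
  delta_pos:
    - [0,0,0]
    - [0,0,0]
    - [0,0,0]
    - [0,0,0]
    - [0,0,0]
  yaw: [0,0,0,0,0]

```text
clock: 2.9
tool_pos: [455.1, 268.0, 208.9]
tcp_rot: [[-0.876, -0.482, 0.0], [-0.482, 0.876, 0.0], [-0.0, -0.0, -1.0]]
ft_force: [0.4, -1.2, -0.3]
width: 0.548
grip_force: 0.0
```

Emit:
servo_tool:
  fingers: [1,1,1,1,1]
  delta_pos:
    - [0,0,-0.001]
    - [0,0,-0.0015]
    - [0,0,-0.0015]
    - [0,0,-0.0015]
    - [0,0,-0.0015]
  yaw: [0,0,0,0,0]

```text
clock: 3.32
tool_pos: [455.0, 268.0, 210.2]
tcp_rot: [[-0.876, -0.482, 0.0], [-0.482, 0.876, 0.0], [-0.0, 0.0, -1.0]]
ft_force: [0.3, 0.7, 0.1]
width: 0.191
grip_force: 0.0
```

Emit:
servo_tool:
  fingers: [1,1,1,1,1]
  delta_pos:
    - [0,0,0]
    - [0,0,0]
    - [0,0,0]
    - [0,0,0]
    - [0,0,0]
  yaw: [0,0,0,0,0]

```text
clock: 3.73
tool_pos: [455.0, 268.0, 210.2]
tcp_rot: [[-0.876, -0.482, -0.0], [-0.482, 0.876, -0.0], [0.0, -0.0, -1.0]]
ft_force: [0.3, -0.5, 0.3]
width: 0.13
grip_force: 35.0
```

Knob gripped at a width of 12 mm. Lifting, then moving to a spot where the wrist camera sees the shaft past the held knob.

Emit:
servo_tool:
  fingers: [1,1,1,1,1]
  delta_pos:
    - [0,0,-0.015]
    - [0,0,-0.045]
    - [0,0,-0.08]
    - [0,0,-0.115]
    - [0,0,-0.15]
  yaw: [0,0.08,0.17,0.27,0.37]

```text
clock: 4.15
tool_pos: [454.6, 267.8, 361.4]
tcp_rot: [[-0.992, -0.128, -0.001], [-0.128, 0.992, -0.0], [0.001, -0.0, -1.0]]
ft_force: [2.0, -0.0, -0.4]
width: 0.125
grip_force: 35.0
```

```bash
python3 - <<'E'
from h import *
o=r.get_obs();print(o["clock"],o["tool_pos"],shift(o,583,16,360),o["grip_force"])
E
```

```text
4.15 [454.5866 267.8372 361.3983] [-0.0951 -0.2662  0.0014] 34.961761236190796
```

Emit:
servo_tool:
  fingers: [1,1,1,1,1]
  delta_pos:
    - [-0.007,-0.02,0]
    - [-0.018,-0.05,0]
    - [-0.029,-0.08,0]
    - [-0.04,-0.112,0]
    - [-0.051,-0.144,0]
  yaw: [0.06,0.13,0.2,0.27,0.34]

```text
clock: 4.57
tool_pos: [525.0, 130.8, 360.2]
tcp_rot: [[-0.978, 0.208, 0.0], [0.208, 0.978, 0.0], [-0.0, 0.0, -1.0]]
ft_force: [-0.4, 0.4, -1.1]
width: 0.127
grip_force: 35.0
```

```bash
python3 - <<'E'
from h import *
o=r.get_obs();R=o["tcp_rot"];print(o["clock"],o["tool_pos"],shift(o,583,16,360),np.degrees(np.arctan2(-R[1,0],-R[0,0])))
E
```

```text
4.5667 [524.9705 130.8374 360.2002] [-0.0806 -0.1003  0.0002] -12.002657014281459
```

Emit:
servo_tool:
  fingers: [1,1,1,1,1]
  delta_pos:
    - [-0.024,-0.03,0]
    - [-0.048,-0.06,0]
    - [-0.068,-0.085,0]
    - [-0.08,-0.1,0]
    - [-0.08,-0.1,0]
  yaw: [0.08,0.16,0.24,0.32,0.33]

```text
clock: 4.98
tool_pos: [583.5, 14.1, 359.8]
tcp_rot: [[-0.855, 0.519, -0.0], [0.519, 0.855, -0.001], [-0.001, -0.001, -1.0]]
ft_force: [0.3, 0.6, -1.1]
width: 0.124
grip_force: 35.0
```

Emit:
servo_tool:
  fingers: [1,1,1,1,1]
  delta_pos:
    - [0,0,0]
    - [0,0,0]
    - [0,0,0]
    - [0,0,0]
    - [0,0,0]
  yaw: [0,0,0,0,0]

```text
clock: 5.4
tool_pos: [582.2, 18.8, 360.3]
tcp_rot: [[-0.86, 0.51, 0.0], [0.51, 0.86, 0.0], [-0.0, 0.0, -1.0]]
ft_force: [-0.1, -0.2, -1.8]
width: 0.129
grip_force: 35.0
```

```bash
python3 - <<'E'
from h import *
o=r.get_obs();im=camera("wrist");cv2.imwrite("pics/w4.png",im[:,:,::-1])
R=o["tcp_rot"];np.savez("w4.npz",p=o["tool_pos"],R=R);print(o["clock"],o["tool_pos"],o["joint_vel"],np.degrees(np.arctan2(-R[1,0],-R[0,0])))
K,P=cam("wrist",o);print(w2px(K,P,(506.5,62,104)))
E
```

```text
5.4 [582.1624  18.7617 360.3357] [-0.1352  0.0386 -0.1525 -0.0873 -0.022   0.1337] -30.641481194091078
[311.8287  91.4574]
```

View pics/w4.png

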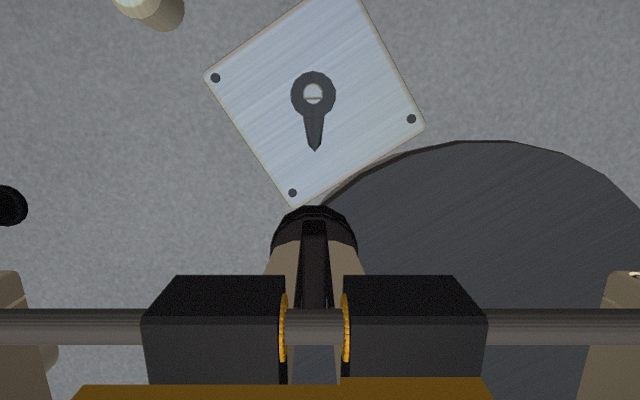

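The shaft tip is at about (313,93) and the tab's point at (315,152). Fitting collar and tab, plus the bright shaft tip.

```bash
python3 - <<'E'
from fit import *
d=np.load("w4.npz");o=dict(tool_pos=d["p"],tcp_rot=d["R"]);K,P=cam("wrist",o)
im=cv2.imread("pics/w4.png");m=(im.max(2)<120).astype(np.uint8);m[:60]=0;m[165:]=0;m[:,:270]=0;m[:,360:]=0
n,l,st,ct=cv2.connectedComponentsWithStats(m);i=1+np.argmax(st[1:,4]);print(st[i])
M=(l==i).astype(np.uint8);cs,_=cv2.findContours(M,0,1);cv2.drawContours(M,cs,-1,1,-1)
col=np.vstack([np.c_[17*C,np.full(60,z)] for z in(70,78)]);
tab=np.array([[x,y,z] for x,y in((14,-9),(14,9),(42,0)) for z in(72,76)])
q,e=fit(M.astype(float),K,P,[col,tab],(506,62,-.53));print("collar",q,np.degrees(q[2]),e)
tm=(im[80:108,298:330].min(2)>130).astype(np.uint8)
g=im[80:108,298:330].min(2)
for row in g[4:26]:print(' '.join('%3d'%x for x in row[4:28]))
K2,_=K,0
for z in(78,104):
  print(z,w2px(K,P,(q[0],q[1],z)))
R=o["tcp_rot"];print("tool yaw",np.arctan2(-R[1,0],-R[0,0]))
v=cv2.resize(im[60:170,260:380],None,fx=5,fy=5,interpolation=cv2.INTER_CUBIC);s=cv2.resize((sil(K,P,[col,tab],q)*255).astype(np.uint8)[60:170,260:380],None,fx=5,fy=5)
cv2.drawContours(v,cv2.findContours((s>127).astype(np.uint8),0,1)[0],-1,(0,255,0),1)
for z in(78,104):
  p=(w2px(K,P,(q[0],q[1],z))-[260,60]+.5)*5;cv2.circle(v,tuple(p.astype(int)),3,(0,0,255),-1)
cv2.imwrite("pics/w4c.png",v)
E
```

```text
[ 290   71   46   81 1913]
collar [508.3012  61.4816  -0.5097] -29.203546596137187 0.08225049873294872
 58  59  58  60  60  73  92 108 125 129 136 129 129 114 103  84  76  63  61  65  65  67  64  65
 64  60  64  59  84 114 130 143 153 151 149 151 156 145 131 115  98  75  67  64  66  64  61  65
 64  56  64  77 112 135 152 150 149 149 151 155 152 153 150 135 112  94  74  63  62  60  64  65
 63  62  65 105 134 156 151 149 146 152 154 154 156 151 153 155 136 109  88  67  63  64  66  63
 57  66  98 127 152 150 151 150 149 153 157 154 151 150 153 155 161 130  98  83  66  58  63  65
 64  71 115 145 154 150 150 150 149 152 157 153 152 156 153 154 158 157 119  87  70  63  62  65
 64  91 127 152 156 150 148 151 153 157 151 153 150 153 157 153 155 155 151 131  81  68  61  70
 63 102 139 153 151 153 151 151 154 153 152 152 153 155 152 151 152 156 156 139 105  68  61  67
 64 107 143 153 151 150 151 153 155 155 153 153 152 156 153 156 155 151 154 125  87  65  66  64
 71 105 146 150 150 150 152 156 152 151 153 152 152 157 153 153 152 151 150 123  90  66  59  64
 65 109 146 152 148 149 155 151 154 1
[... 489 characters left out ...]
6 122 121 135 139 137 140 104  82  65  59  66  66
 64  62  65  62 102 148 153 150 149 150 156 154 153 154 154 156 162 144  83  68  61  62  61  61
 66  67  63  55  65 121 155 153 155 154 157 155 154 154 157 159 129  89  62  65  66  61  65  68
 62  67  65  63  64  66 101 139 153 157 156 159 158 158 162 127  78  65  63  63  65  60  64  59
 63  62  62  65  61  60  59  71  95 122 138 138 123 117  88  74  62  63  65  62  62  65  62  63
 64  62  61  62  70  60  58  60  57  67  78  78  66  69  65  61  62  59  66  69  57  64  64  66
 65  62  67  63  62  61  64  68  60  60  60  61  60  62  63  63  62  66  62  69  65  66  63  59
78 [312.6828  95.7588]
104 [312.5473  94.3408]
tool yaw -0.534794734524813
```

View pics/w4c.png

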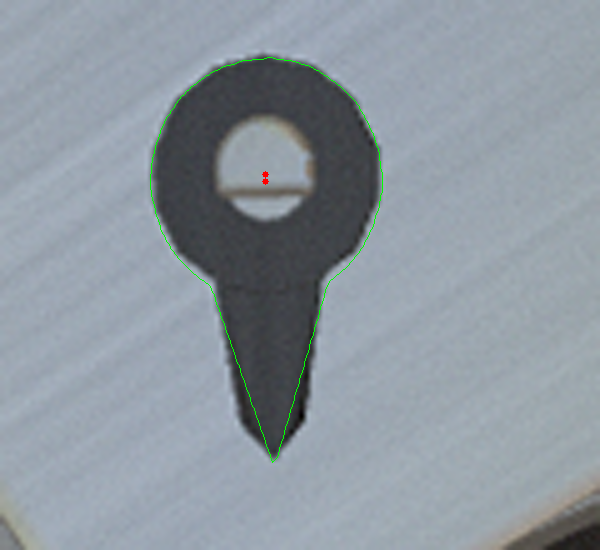

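```bash
python3 - <<'E'
from h import *
d=np.load("w4.npz");o=dict(tool_pos=d["p"],tcp_rot=d["R"]);K,P=cam("wrist",o);R=o["tcp_rot"]
T=np.array(camera_model("wrist")["T_tool_cam"])
for z in(188.2,210.2):
  print(z,[w2px(K,T,(x+24.5,0,z)).round(1) for x in(-3,-1.65,0)],w2px(K,T,(-1.65,24.5,z)),w2px(K,T,(-1.65,-24.5,z)))
im=cv2.imread("pics/w4.png");print(im[200:216,314].max(1),im[200:216,310].max(1))
for v in(92.4,92.8,93.2):
  s=px2w(K,P,(312.6,v),104);print(s)
s=px2w(K,P,(312.6,92.8),104)
t=s-R@[-1.65,0,0]
o=r.get_obs();print(o["clock"],o["tool_pos"],"tgt",t,shift(o,t[0],t[1],360),shift(o,t[0],t[1],104+6+210.2))
E
```

```text
188.2 [array([314., 218.]), array([314. , 215.5]), array([314. , 212.5])] [359.4852 258.82  ] [268.5919 258.8532]
210.2 [array([314. , 206.2]), array([314., 204.]), array([314. , 201.3])] [354.7496 243.1839] [273.3082 243.2171]
[138 137 137 136 148  66  22  10  21  12  11  13  14  26  19  16] [128 129 131 138 140  62   9  12  16  13   6  22  16  35  12  11]
[507.269  62.136 104.   ]
[507.4852  62.0074 104.    ]
[507.7015  61.8789 104.    ]
5.45 [582.2228  18.6305 360.3928] tgt [506.0656  62.8484 104.    ] [ 0.0881 -0.0008  0.0004] [ 0.0881 -0.0008  0.0402]
```

The predicted skirt edge (row 204) matches the image (row 205), so the knob sits as expected. Moving over the shaft.

Emit:
servo_tool:
  fingers: [1,1,1,1,1]
  delta_pos:
    - [0.02,0,0]
    - [0.05,-0.001,0]
    - [0.075,-0.001,0.01]
    - [0.0885,-0.001,0.02]
    - [0.0885,-0.001,0.025]
  yaw: [-0.005,-0.01,-0.012,-0.012,-0.012]

```text
clock: 5.87
tool_pos: [503.7, 63.7, 334.1]
tcp_rot: [[-0.867, 0.499, -0.002], [0.499, 0.867, 0.0], [0.002, -0.001, -1.0]]
ft_force: [-1.4, -0.3, -0.8]
width: 0.124
grip_force: 35.0
```

Emit:
servo_tool:
  fingers: [1,1,1,1,1]
  delta_pos:
    - [0,0,0]
    - [0,0,0]
    - [0,0,0]
    - [0,0,0]
    - [0,0,0]
  yaw: [0,0,0,0,0]

```text
clock: 6.28
tool_pos: [506.6, 61.8, 335.7]
tcp_rot: [[-0.865, 0.502, 0.001], [0.502, 0.865, -0.0], [-0.001, 0.0, -1.0]]
ft_force: [-0.2, 0.4, -0.6]
width: 0.124
grip_force: 35.0
```

```bash
python3 - <<'E'
from h import *
o=r.get_obs();R=o["tcp_rot"];t=np.array([507.5,62.0,0])-R@[-2.0,0,0]
print(o["clock"],o["tool_pos"],shift(o,t[0],t[1],104+210.2),np.arctan2(-R[1,0],-R[0,0]),R[:,2],o["ft_force"],o["moment"])
E
```

```text
6.2833 [506.552   61.7547 335.7479] [0.0013 0.0007 0.0215] -0.5254303309142493 [ 0.0008 -0.     -1.    ] [-0.2461  0.4061 -0.5742] [-0.0634  0.0199 -0.0086]
```

Emit:
servo_tool:
  fingers: [1,1,1,1,1]
  delta_pos:
    - [0.001,0.0005,0.005]
    - [0.001,0.0005,0.01]
    - [0.001,0.0005,0.014]
    - [0.001,0.0005,0.018]
    - [0.001,0.0005,0.018]
  yaw: [0,0,0,0,0]

```text
clock: 6.7
tool_pos: [504.8, 63.0, 315.8]
tcp_rot: [[-0.865, 0.501, -0.002], [0.501, 0.865, -0.0], [0.002, -0.001, -1.0]]
ft_force: [-1.1, -0.0, -0.6]
width: 0.127
grip_force: 35.0
```

Emit:
servo_tool:
  fingers: [1,1,1,1,1]
  delta_pos:
    - [0,0,0.001]
    - [0,0,0.002]
    - [0,0,0.003]
    - [0,0,0.004]
    - [0,0,0.005]
  yaw: [0,0,0,0,0]

```text
clock: 7.12
tool_pos: [505.3, 63.1, 312.3]
tcp_rot: [[-0.865, 0.501, 0.0], [0.501, 0.865, -0.0], [-0.0, 0.0, -1.0]]
ft_force: [-0.5, -1.1, -1.0]
width: 0.125
grip_force: 35.0
```

Emit:
servo_tool:
  fingers: [1,1,1,1,1]
  delta_pos:
    - [0,0,0.001]
    - [0,0,0.002]
    - [0,0,0.003]
    - [0,0,0.003]
    - [0,0,0.003]
  yaw: [0,0,0,0,0]

```text
clock: 7.53
tool_pos: [505.3, 63.1, 309.2]
tcp_rot: [[-0.865, 0.501, -0.0], [0.501, 0.865, -0.0], [0.0, -0.0, -1.0]]
ft_force: [-0.3, 0.6, -0.7]
width: 0.126
grip_force: 35.0
```

```bash
python3 - <<'E'
from h import *
o=r.get_obs();R=o["tcp_rot"];t=np.array([507.5,62.0,0])-R@[-2.0,0,0]
print(o["clock"],o["tool_pos"],shift(o,t[0],t[1],104+210.2),np.arctan2(-R[1,0],-R[0,0]),R.T@o["ft_force"],R.T@o["moment"])
E
```

```text
7.5333 [505.2525  63.061  309.1842] [-0.0005  0.0002 -0.005 ] -0.524808094445483 [0.5466 0.4007 0.6912] [-0.0058 -0.0645 -0.0001]
```

The bore is over the tip, 5 mm in with no force. Continuing home.

Emit:
servo_tool:
  fingers: [1,1,1,1,1]
  delta_pos:
    - [0,0,0.0015]
    - [0,0,0.003]
    - [0,0,0.0045]
    - [0,0,0.006]
    - [0,0,0.006]
  yaw: [0,0,0,0,0]

```text
clock: 7.95
tool_pos: [505.2, 63.0, 302.8]
tcp_rot: [[-0.865, 0.501, -0.0], [0.501, 0.865, -0.0], [0.0, -0.0, -1.0]]
ft_force: [0.8, -0.3, -2.5]
width: 0.129
grip_force: 35.0
```

Emit:
servo_tool:
  fingers: [1,1,1,1,1]
  delta_pos:
    - [0,0,0.001]
    - [0,0,0.002]
    - [0,0,0.003]
    - [0,0,0.004]
    - [0,0,0.004]
  yaw: [0,0,0,0,0]

```text
clock: 8.37
tool_pos: [505.2, 63.1, 299.0]
tcp_rot: [[-0.865, 0.501, -0.0], [0.501, 0.865, -0.0], [0.0, -0.0, -1.0]]
ft_force: [1.0, -0.3, -0.7]
width: 0.122
grip_force: 35.0
```

Emit:
servo_tool:
  fingers: [1,1,1,1,1]
  delta_pos:
    - [0,0,0.001]
    - [0,0,0.001]
    - [0,0,0.001]
    - [0,0,0.001]
    - [0,0,0.001]
  yaw: [0,0,0,0,0]

```text
clock: 8.78
tool_pos: [505.3, 63.1, 298.3]
tcp_rot: [[-0.865, 0.501, -0.0], [0.501, 0.865, 0.0], [0.0, -0.0, -1.0]]
ft_force: [0.3, -0.4, -1.1]
width: 0.127
grip_force: 35.0
```

Emit:
servo_tool:
  fingers: [1,1,1,1,1]
  delta_pos:
    - [0,0,0.001]
    - [0,0,0.0015]
    - [0,0,0.002]
    - [0,0,0.002]
    - [0,0,0.002]
  yaw: [0,0,0,0,0]
  newtons: 45

```text
clock: 9.2
tool_pos: [505.3, 63.1, 296.5]
tcp_rot: [[-0.865, 0.501, 0.0], [0.501, 0.865, 0.0], [-0.0, 0.0, -1.0]]
ft_force: [-2.3, 0.6, 3.9]
width: 0.126
grip_force: 45.0
```

Emit:
servo_tool:
  fingers: [1,1,1,1,1]
  delta_pos:
    - [0,0,0.0005]
    - [0,0,0.001]
    - [0,0,0.0015]
    - [0,0,0.002]
    - [0,0,0.002]
  yaw: [0,0,0,0,0]

```text
clock: 9.62
tool_pos: [505.3, 63.1, 294.3]
tcp_rot: [[-0.865, 0.501, 0.0], [0.501, 0.865, 0.0], [-0.0, 0.0, -1.0]]
ft_force: [-1.5, -0.1, 5.7]
width: 0.127
grip_force: 45.0
```

Emit:
servo_tool:
  fingers: [1,1,1,1,1]
  delta_pos:
    - [0,0,0.0005]
    - [0,0,0.001]
    - [0,0,0.0015]
    - [0,0,0.002]
    - [0,0,0.002]
  yaw: [0,0,0,0,0]

```text
clock: 10.03
tool_pos: [505.3, 63.1, 292.3]
tcp_rot: [[-0.865, 0.501, 0.0], [0.501, 0.865, 0.0], [-0.0, 0.0, -1.0]]
ft_force: [-2.6, 0.6, 5.8]
width: 0.124
grip_force: 45.0
```

Spring force felt. Continuing to the stop.

Emit:
servo_tool:
  fingers: [1,1,1,1,1]
  delta_pos:
    - [0,0,0.0005]
    - [0,0,0.001]
    - [0,0,0.0015]
    - [0,0,0.002]
    - [0,0,0.002]
  yaw: [0,0,0,0,0]

```text
clock: 10.45
tool_pos: [505.4, 63.1, 290.4]
tcp_rot: [[-0.865, 0.501, 0.0], [0.501, 0.865, 0.0], [-0.0, 0.0, -1.0]]
ft_force: [-2.1, -0.3, 6.6]
width: 0.127
grip_force: 45.0
```

Emit:
servo_tool:
  fingers: [1,1,1,1,1]
  delta_pos:
    - [0,0,0.0005]
    - [0,0,0.001]
    - [0,0,0.001]
    - [0,0,0.001]
    - [0,0,0.001]
  yaw: [0,0,0,0,0]

```text
clock: 10.87
tool_pos: [505.4, 63.1, 290.0]
tcp_rot: [[-0.865, 0.501, 0.0], [0.501, 0.865, -0.0], [-0.0, 0.0, -1.0]]
ft_force: [-4.3, -0.0, 10.5]
width: 0.125
grip_force: 45.0
```

Emit:
servo_tool:
  fingers: [1,1,1,1,1]
  delta_pos:
    - [0,0,0.0005]
    - [0,0,0.0005]
    - [0,0,0.0005]
    - [0,0,0.0005]
    - [0,0,0.0005]
  yaw: [0,0,0,0,0]

```text
clock: 11.28
tool_pos: [505.5, 63.1, 290.0]
tcp_rot: [[-0.865, 0.501, 0.001], [0.501, 0.865, -0.0], [-0.001, 0.0, -1.0]]
ft_force: [-6.3, -0.8, 14.4]
width: 0.126
grip_force: 45.0
```

```bash
python3 - <<'E'
from h import *
im=camera("wrist");s=camera("scene")[150:270,280:420];o=r.get_obs();print(o["clock"],o["tool_pos"],o["ft_force"],o["moment"],o["grip_force"])
v=np.zeros((400,640+0,3),np.uint8);v=im[:,:,::-1].copy();cv2.imwrite("pics/w5.png",np.vstack([v[80:330],cv2.resize(s[:,:,::-1],(400,343))[:,:].copy() if 0 else np.pad(cv2.resize(s[:,:,::-1],(400,343)),((0,0),(120,120),(0,0)))]))
E
```

```text
11.3833 [505.4266  63.0989 289.9091] [-6.1118 -0.1316 14.1337] [-0.1146  1.1927 -0.0025] 44.97117340564728
```

View pics/w5.png

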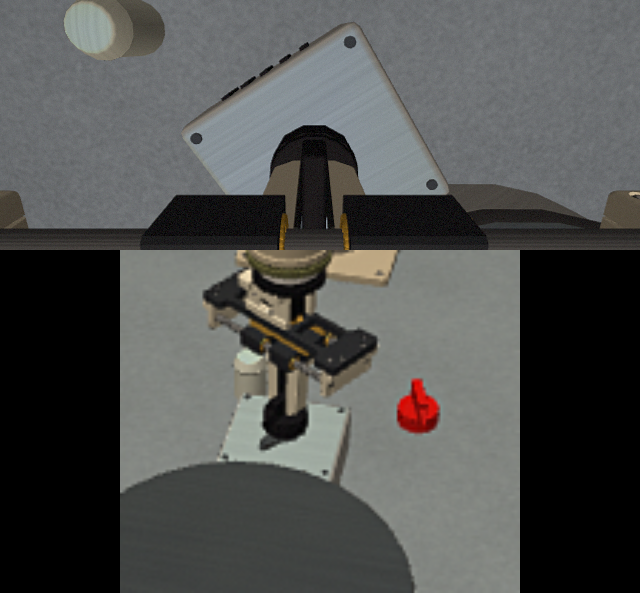

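The last picture shows the knob seated over the collar on the control box. The height stays at 290 mm while the force rises to 14 N, so the shaft is at its hard stop. Handing in.

```bash
python3 -c "
from cell import workorder
print(workorder.hand_in())"
```

```text
the job is handed in; nothing more can be done
None
```

The knob is home on the shaft with its nose along the tab, pressed to the hard stop (about 8 mm) and still gripped at 45 N; I handed the job in at about 11.4 s, and no verdict came back.

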